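# Raise the fume hood window to its mark and start the airflow

### The arm

A 6-joint arm with a two-finger parallel gripper is mounted at the origin on the work surface. World frame = base frame: x ahead of the robot, y to its left, z up, the work surface at z = 0. Lengths are in mm, angles in rad, forces in N, time in s.
With the tool pointing down it reaches from about 375 to 750 mm from the base axis. Payload 9 kg.
Tool frame: the origin (TCP) lies midway between the tips of the shut fingers; the grasp point (between the pads) lies 19 mm behind it; x points along the fingers, z is the direction in which the jaws open and shut, and the axes are right-handed (so a half turn about x gives the same grasp; the last joint's range is limited). The gripper opens to 85 mm and grips with 20 to 120 N. Pads are 22 mm wide; open, the fingers measure 114 mm over their backs; the gripper's body (76 mm by 85 mm) begins 54 mm behind the grasp point. The pads swing forward as they close: fully open they stand 13 mm farther back than shut.
Start: joints at [1.013, 0.104, 0.097, 1.564, 0, 1.353], TCP at [199.985, 565.723, 231.331] pointing down, gripper open.
Joint ranges: [-2.99, 2.99], [-0.84, 1.86], [-1.1, 1.16], [-1.84, 2.11], [-1.51, 1.56], [-3.14, 3.14]. Speed limits (rad/s): [2.22, 2.22, 2.57, 3.14, 3.14, 3.14].

### API

Orientations are given as a unit quaternion [w, x, y, z].
In Python, from bench import sensors, capture, camera_params, finish_job gives the robot as it stands.
- The arm moves only by the shell command python3 -m handwheel 'ROWS'. ROWS is JSON, a list that holds one entry, the list of rows, each a list of 5 numbers: the shift along the world's x, y, z in cm, then the turn about the world's z in degrees, then the closure in counts, from 0 (fully open) to 255 (shut). In form: [[[tx, ty, tz, turn, claw], ...]]. A call has 1 to 20 rows; each row shifts and turns the pose as measured when the row begins; what a row does not reach is not made up. A row lasts 1/10 s, in which the tool goes at most 50 mm and 8.59 degrees, less where a joint would pass 70% of its speed; a pose out of reach is approached as far as the arm can. A call is refused whole if a number of a shift passes 5 or a number of a turn 8.59, either way. A call with a gripper value outside its range is refused whole. The fingers move at their own pace and stop on an object; the grip force is fixed at half the most. Time passes only in rows, so rows that do not move let the fingers close. It gives the time, the measured TCP pose, the force and the opening at its end, in the units of the state.
- sensors.read_state(): the state, without advancing time (a new reading comes with each control period).
- capture(name): name is "side" or "top" or "wrist"; returns the picture (400x640x3 uint8, blue, green, red); there is no depth.
- camera_params(name): a dict with "fx", "fy", "cx", "cy" (pixels), "R" (3x3) and "t" (3): a world point X has camera coordinates R X + t; the wrist camera has in their place "tool_from_camera" (4x4, takes a point from camera to tool coordinates, whose origin is the TCP and whose axes are the tool frame's). Camera axes: x right, y down, z forward; pixel columns grow to the right and rows downward; lengths in mm; the calibration is good to about 2 mm. A picture is of the moment at which its call begins: read the wrist's pose just before it. camera_params takes no time and is no camera call.
- finish_job(): hands the job in, once; it reports no verdict.
The state is a dict: "time_s": time; "qpos": joint angles; "dq": joint speeds; "joint_torque": joint torques, N m; "ee_pos": TCP position; "tool_rot": TCP orientation; "force": force on the tool from outside, world axes, zero at the start; "moment": the same for the moment, N m; "width": opening from 0.0 (shut) to 1.0 (fully open).
Only numpy, scipy, OpenCV 4.12 (cv2) and the standard library are available. Lean on these libraries where they do the work, as an engineer would, in place of code of your own. Each camera call takes 0.05 s, during which the arm holds its last target.

### The job

Bring the fume hood into use: push its sliding window up gently from beneath the lip, until the lip's front bar is level with the tip of the pointer on the post, then press the airflow button on the control box beside the hood. Only push with the fingers: pinch nothing, keep off the clear pane, and leave the pointer and the glassware standing where they are.

Things in the scene. Friction and masses are not known exactly. Their poses are not given: they have to be found in the camera images.
- hood: bench-top fume hood, fixed: a frame with clear walls, 400 mm deep, 460 mm wide, 450 mm high. Origin: centre of its underside, on the bench. Its front faces its own -x (towards the robot), y is along its width, z up; it is yawed up to about 0.15 rad. Its window slides in a front that leans back 35 degrees from the vertical, so the window travels along the hood's own (0.574, 0, 0.819).
- pane: clear window pane of the sliding window, 376 mm wide, 270 mm tall, leaning back 35 degrees, carried above the lip; not to be pushed on. Origin: same as the hood's when the window is at its lowest.
- lip_front (a point): middle of the axis of the round front bar of the window's steel lip. The bar is 14 mm in diameter and 336 mm long along the hood's y; behind it an 8 mm thick level ledge at the same height runs 50 mm back to the foot of the pane. Free air beneath it (at the start 78 to 119 mm down to the bench from the bar's underside). The window is counterbalanced: it stays where it is left, and about 2 to 5 N along its travel moves it. Axes as the hood's.
- sash (a joint): travel of the window along its leaning slide, m: 0 lowest, 0.21 top stop. The lip rises 0.819 m per m of travel and goes back (hood +x) 0.574 m per m.
- pointer_tip (a point): tip of the dark steel pointer clamped on the hood's right-hand post (its -y side), which marks the working height. The tip points to the window (+y) and ends 8 mm beyond the right end of the lip's front bar; when the window is at the mark the tip is level with the bar's axis. The pointer protrudes as far forward as the bar, is 26 mm high at its root, and must not be shifted. Axes as the hood's.
- fan_button_top (a point): centre of the top face of the round push button (32 mm diameter) for the airflow, facing up, on the grey control box beside the hood, on either its left or its right side; box 110 x 90 mm, 50 mm high, with the button in the middle of its top.
- fan_button (a joint): how far the button is pressed, m: 0 released, 0.006 fully down (takes 4 N, springs back). Pressed is more than 0.004.
- stirrer: fixed magnetic stirrer with a round steel plate and no button, 110 x 90 x 44 mm, on the hood's other side. Origin: centre of its underside.
- flask: conical glass flask standing in front of the hood's lip, 68 mm wide foot, 103 mm tall. Bystander, loose, to be left where it is. Origin: centre of its underside.
- jar: glass jar with steel lid in front of the hood, 56 mm diameter, 85 mm tall. Bystander, loose, to be left where it is. Origin: centre of its underside.
- vial: small capped glass vial in front of the hood, 24 mm diameter, 55 mm tall. Bystander, loose, to be left where it is. Origin: centre of its underside.
- beaker: glass beaker inside the hood behind the window, 64 mm diameter, 80 mm tall. Bystander, loose, to be left where it is. Origin: centre of its underside.
- dish: white ceramic dish inside the hood, 70 mm diameter, 30 mm tall. Bystander, loose, to be left where it is. Origin: centre of its underside.
- amber_bottle: amber bottle beside the hood, 66 mm diameter, 150 mm tall. Bystander, loose, to be left where it is. Origin: centre of its underside.
- media_bottle: clear bottle with blue cap beside the hood, 72 mm diameter, 160 mm tall. Bystander, loose, to be left where it is. Origin: centre of its underside.

How it is judged (in metres and radians):
On the way, in this order (a step that is already met when the one before it is completed fails the run):
1. the window stands with the lip's bar level with the pointer tip (within 7 mm) (z of lip_front in the frame of pointer_tip between -0.007 and 0.007 m and velocity of joint sash between -0.01 and 0.01 m/s), for 0.3 s.
2. the airflow button is pressed (value of joint fan_button above 0.004 m), for 0.05 s.
At the end, for the whole second after the job is handed in: The window stays at rest with the axis of the lip's front bar within 7 mm in height of the pointer tip, after which the airflow button was pressed by more than 4 mm and is released again (all of step 1 and value of joint fan_button below 0.002 m); the robot touches nothing.
It fails at once if a piece of glassware is moved more than 20 mm, lifted or knocked over (distance of any of flask, jar, vial, beaker, dish, amber_bottle, media_bottle from where it was at the start of the episode above 0.02 m or angle between any of flask, jar, vial, beaker, dish, amber_bottle, media_bottle's own z axis and vertical above 0.5 rad).
It fails at once if the pointer is shifted by more than 4 mm (distance of pointer_tip from where it was at the start of the episode above 0.004 m).
It fails at once if the lip is pinched or the hood pushed hard (over 30 N) (contact force between any of the fingers, the arm and hood above 30 N).
It fails at once if the clear pane is pushed on (over 3 N) (contact force between any of the fingers, the arm and pane above 3 N).
It also fails if it takes over 51 s, if anything falls off the work surface, if the arm or the gripper's body presses on something with over 40 N, if the wrist force passes 120 N, or if a joint passes its speed limit or range.

## Working session

There is one attempt and no reset: what is moved stays moved. The work goes in short steps, Python scripts to look and compute and a shell command to move; the robot and the scene stay as the last step left them, time stands still between calls to the robot, and variables do not carry over. Pictures are saved under pics/ and viewed, and the job is handed in when it is done.

```bash
mkdir -p pics; ls
python3 - <<'E'
from bench import sensors, capture, camera_params
import cv2, json
print(sensors.read_state())
for n in ("side","top","wrist"):
    cv2.imwrite(f"pics/{n}0.png",capture(n))
    print(n,camera_params(n))
E
```

```text
pics
{'time_s': 0.0, 'qpos': array([ 1.01330998e+00,  1.04687296e-01,  9.64847779e-02,  1.56388256e+00,
       -4.61497637e-06,  1.35313178e+00]), 'dq': array([-0.00018498, -0.00030781,  0.00020871, -0.00044698, -0.00046879,
        0.00107977]), 'joint_torque': array([ 1.13425802e-03, -5.56923258e+01,  5.03654337e+01,  1.68517692e-02,
       -3.22735823e-04, -1.95423735e-05]), 'ee_pos': array([199.79113059, 565.42135147, 230.53787866]), 'tool_rot': array([ 0.57692764, -0.4084306 ,  0.57776649,  0.40807455]), 'force': array([ 0.17361996,  0.57462674, -0.54093574]), 'moment': array([ 0.09097946, -0.01004198, -0.00777001]), 'width': 0.9991486381163219}
side {'fx': 437.64373335128397, 'fy': 437.64373335128397, 'cx': 322.14555228586386, 'cy': 203.95968949121064, 'R': array([[ 0.6135461 ,  0.78962688,  0.00711111],
       [ 0.72846063, -0.56249755, -0.39107751],
       [-0.30480533,  0.24512424, -0.92033028]]), 't': array([-391.46905186, -406.32799386, 1406.5495579 ])}
top {'fx': 383.7716741642835, 'fy': 383.7716741642835, 'cx': 317.3441317274701, 'cy': 205.5935297939912, 'R': array([[ 0.02593348, -0.99955884,  0.01447659],
       [-0.98618605, -0.0279511 , -0.16326606],
       [ 0.16359867, -0.01004255, -0.98647586]]), 't': array([-27.67849167, 608.14319797, 961.69936757])}
wrist {'fx': 333.1352626602734, 'fy': 333.1352626602734, 'cx': 316.7281282594185, 'cy': 204.5544705394664, 'tool_from_camera': array([[ 1.44193387e-04, -3.08278353e-01,  9.51296187e-01,
        -1.43209012e+02],
       [ 4.80877565e-04, -9.51296066e-01, -3.08278387e-01,
         7.88540892e+01],
       [ 9.99999874e-01,  5.01908699e-04,  1.10735419e-05,
         8.01356777e-01],
       [ 0.00000000e+00,  0.00000000e+00,  0.00000000e+00,
         1.00000000e+00]])}
```

View pics/side0.png

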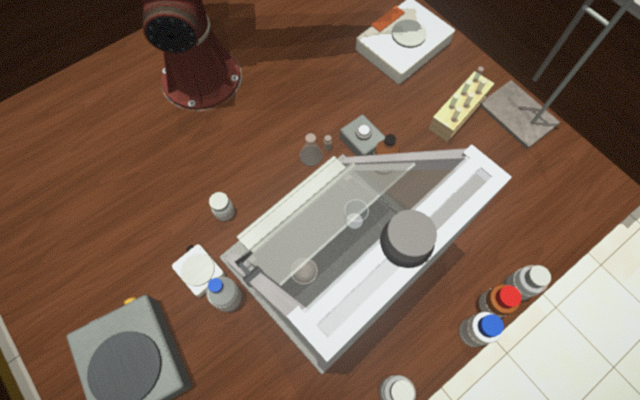

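View pics/top0.png

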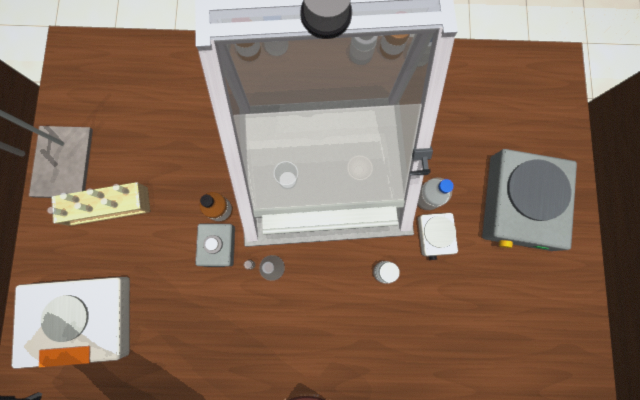

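View pics/wrist0.png

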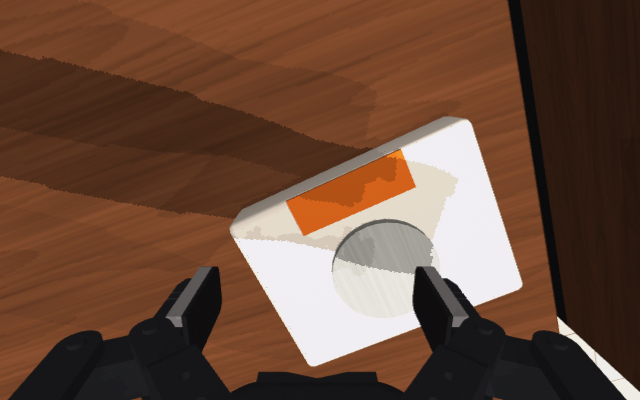

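The side and top views show the hood ahead of the robot. The button box is on its left (top ~(213,244)) and the pointer is on the right post (top ~(423,160)). The wrist view shows only a scale. I'll zoom in for the measurements.

Run:
```python
import cv2
t=cv2.imread('pics/top0.png'); s=cv2.imread('pics/side0.png')
a=cv2.resize(t[130:290,180:465],(798,448),interpolation=cv2.INTER_CUBIC);cv2.imwrite('pics/topz.png',a)
a=cv2.resize(s[110:310,170:440],(800,592),interpolation=cv2.INTER_CUBIC);cv2.imwrite('pics/sidez.png',a)
```

```text
(no output)
```

View pics/topz.png

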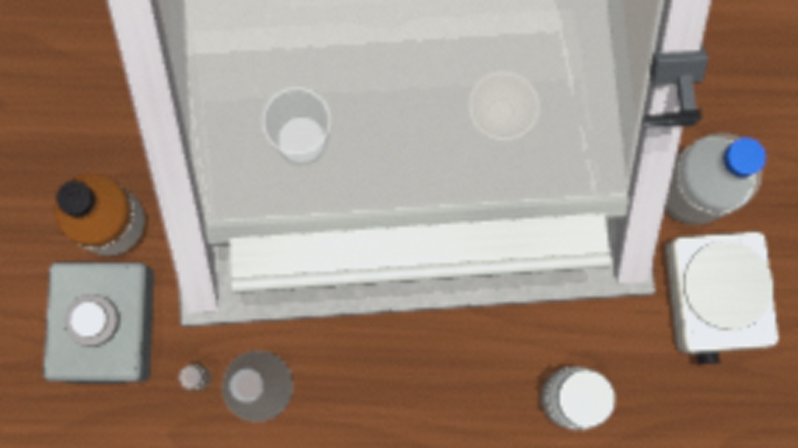

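View pics/sidez.png

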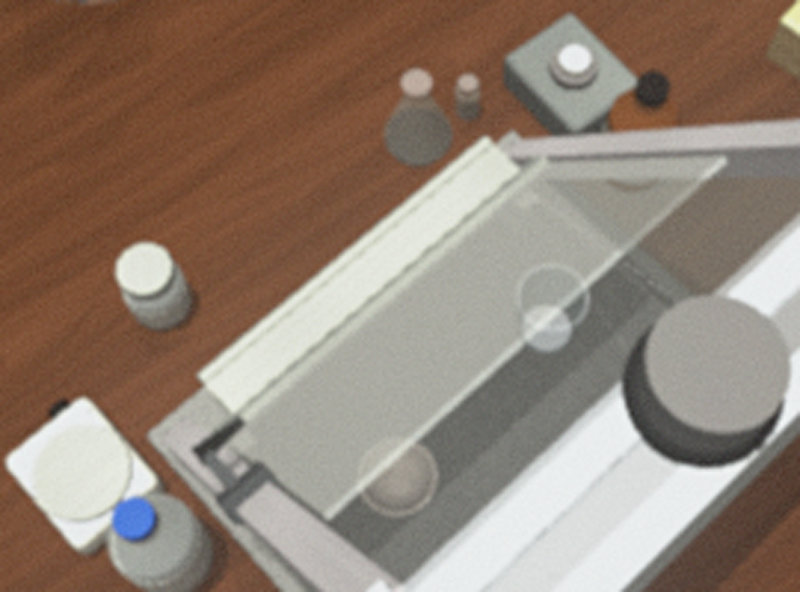

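Top view, zoomed: the bar's front edge runs from ~(232,289) to (609,265), the pointer tip is at ~(648,122) and the button at ~(88,319). Side view, zoomed: the bar's front edge runs from (200,378) to (487,140), the tip is near (243,423) and the button at (574,58). Next I'll triangulate these points.

```bash
cat > h.py <<'E'
import numpy as np, cv2
from bench import sensors, capture, camera_params
from scipy.spatial.transform import Rotation as Ro
def P(name,st=None):
    c=camera_params(name); K=np.array([[c['fx'],0,c['cx']],[0,c['fy'],c['cy']],[0,0,1]])
    if name=='wrist':
        st=st or sensors.read_state(); w,x,y,z=st['tool_rot']
        T=np.eye(4); T[:3,:3]=Ro.from_quat([x,y,z,w]).as_matrix(); T[:3,3]=st['ee_pos']
        E=np.linalg.inv(T@c['tool_from_camera'])[:3]
    else: E=np.c_[c['R'],c['t']]
    return K@E
def proj(Pm,X): v=Pm@np.r_[X,1]; return v[:2]/v[2]
def tri(obs):
    A=[]
    for Pm,(u,v) in obs: A+= [u*Pm[2]-Pm[0], v*Pm[2]-Pm[1]]
    X=np.linalg.svd(np.array(A))[2][-1]; X=X[:3]/X[3]
    return X,[np.round(proj(Pm,X)-uv,1) for Pm,uv in obs]
def onz(Pm,uv,z):
    M=np.c_[Pm[:,:2],Pm[:,2]*z+Pm[:,3]]; h=np.linalg.solve(M,[*uv,1]); return h[:2]/h[2]
E
python3 - <<'E'
from h import *
np.set_printoptions(precision=1,suppress=True)
w,x,y,z=sensors.read_state()['tool_rot'];print(Ro.from_quat([x,y,z,w]).as_matrix())
T,S=P('top'),P('side')
t=lambda a,b:np.array([180+a/2.8,130+b/2.8]); s=lambda a,b:np.array([170+a/2.963,110+b/2.96])
for n,a,b in [('barR',(609,268),(200,378)),('barL',(232,289),(487,140)),('tip',(648,122),(243,423)),('btn',(88,319),(574,58))]:
    print(n,tri([(T,t(*a)),(S,s(*b))]))
print('base front corners',onz(T,t(183,324),0),onz(T,t(653,291),0),onz(S,s(150,437),0))
print('tip at z', [onz(T,t(648,122),z) for z in (120,150,200,240)])
print('btn z54-60',onz(T,t(88,319),57))
for n,a in [('flask',(258,386)),('jar',(578,398)),('vial',(193,377)),('amber',(105,215)),('media',(715,180))]: print(n,onz(T,t(*a),40))
E
```

```text
[[-0.  -0.9  0.3]
 [-0.   0.3  0.9]
 [-1.   0.  -0. ]]
barR (array([ 558.1, -211.9,   87.2]), [array([-1. , -0.6]), array([-0.9,  0.1])])
barL (array([528.9, 124.6,  91.2]), [array([-0.5, -0.3]), array([-0.4,  0.1])])
tip (array([ 659. , -213.4,  224. ]), [array([-1.2, -0.6]), array([-1. ,  0.1])])
btn (array([500.1, 256.3,  68.2]), [array([-0.4, -0.2]), array([-0.3,  0.1])])
base front corners [501.1 180.8] [ 545.6 -276.9] [ 545.  -272.5]
tip at z [array([ 684.7, -243.1]), array([ 676.9, -235.3]), array([ 663.9, -222.2]), array([ 653.5, -211.8])]
btn z54-60 [500.2 258. ]
flask [443.7 101.5]
jar [ 440.4 -195.1]
vial [450.3 161.9]
amber [599.7 253.4]
media [ 650.2 -327.7]
```

```bash
python3 -m handwheel '[[[2,-4.5,0,2,255],[2,-4.5,0,2,255],[2,-4.5,0,2,255],[2,-4.5,0,2,255],[2,-4.5,0,2,255],[2,-4.5,0,2,255],[2,-4.5,0,2,255],[2,-4.5,0,2,255],[2,-4.5,0,2,255],[2,-4.5,0,2,255],[2,-4.5,0,2,255],[2,-4.5,0,2,255],[2,-4.5,0,2,255],[0,0,0,0,255]]]'
python3 - <<'E'
from h import *
st=sensors.read_state(); w,x,y,z=st['tool_rot'];R=Ro.from_quat([x,y,z,w]).as_matrix();print(st['ee_pos'],R.round(3),st['force'])
cv2.imwrite('pics/w1.png',capture('wrist'))
E
```

```text
time_s: 1.55
ee_pos: [457.8, -34.7, 224.4]
tool_rot: [-0.463, 0.535, -0.466, -0.531]
force: [0.3, 0.5, 0.5]
width: -0.001
[457.80630663 -34.72385466 224.41234262] [[ 0.001 -0.991 -0.138]
 [-0.007 -0.138  0.99 ]
 [-1.     0.    -0.007]] [0.28345976 0.52006842 0.45204203]
```

View pics/w1.png

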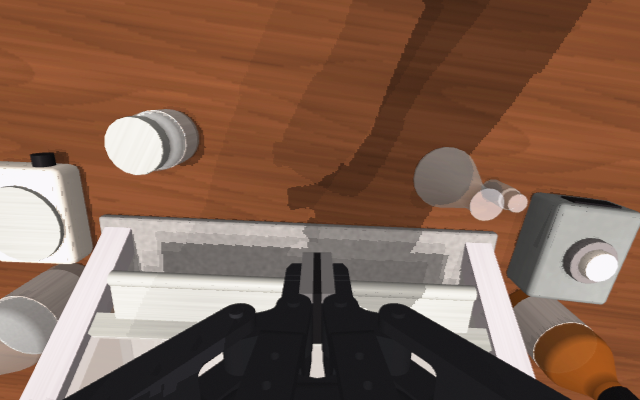

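The wrist view shows the lip bar's front edge from ~(112,272) to (476,292), with the fingers short of it. The button is at (600,266).

Run:
```python
from h import *
np.set_printoptions(precision=1,suppress=True)
W,T,S=P('wrist'),P('top'),P('side')
t=lambda a,b:np.array([180+a/2.8,130+b/2.8]); s=lambda a,b:np.array([170+a/2.963,110+b/2.96])
for n,a,b,c in [('barR',(609,268),(200,378),(112,272)),('barL',(232,289),(487,140),(476,292)),('btn',(88,319),(574,58),(600,266))]:
    print(n,tri([(T,t(*a)),(S,s(*b)),(W,np.array(c))]),tri([(T,t(*a)),(W,np.array(c))])[0])
    print(onz(W,c,89),onz(W,c,60))
```

```text
barR (array([ 559.1, -211.7,   91.3]), [array([-0.7, -1.1]), array([-0.9, -0.2]), array([ 0.3, -1.3])]) [ 556.8 -211.4   94.9]
[ 562.1 -213.6] [ 581.1 -231.4]
barL (array([529.7, 124.4,  96.3]), [array([-0.7, -0.8]), array([-0.2, -0.6]), array([-3., -1.])]) [526.6 122.  104.3]
[534.4 132. ] [550.6 150.1]
btn (array([499.9, 256.3,  69.4]), [array([-0.6, -0.2]), array([-0.3, -0.2]), array([-1.6,  0.6])]) [498.6 254.2  72.7]
[491.2 238. ] [502.9 267.1]
```

```bash
python3 -m handwheel '[[[1,0,-4,-2.5,255],[1,-0.2,-4,0,255],[1,-0.2,-4,0,255],[1,-0.2,-4,0,255],[1,0,0,0,255],[1,0,0,0,255],[0,0,0,0,255]]]'
python3 - <<'E'
from h import *
print(sensors.read_state()['force'])
a=capture('wrist');cv2.imwrite('pics/w2.png',a)
a=capture('side');cv2.imwrite('pics/s2.png',cv2.resize(a[110:310,170:440],(800,592)))
E
```

```text
time_s: 2.3
ee_pos: [515.5, -32.0, 58.5]
tool_rot: [-0.474, 0.524, -0.477, -0.522]
force: [0.2, 0.5, 0.2]
width: -0.003
[0.22577588 0.54196117 0.18412002]
```

View pics/w2.png

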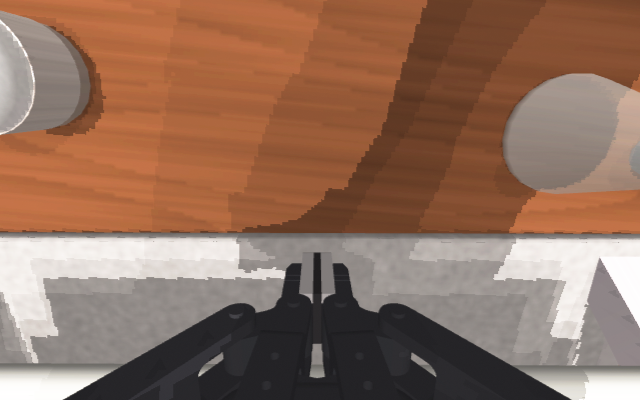

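View pics/s2.png

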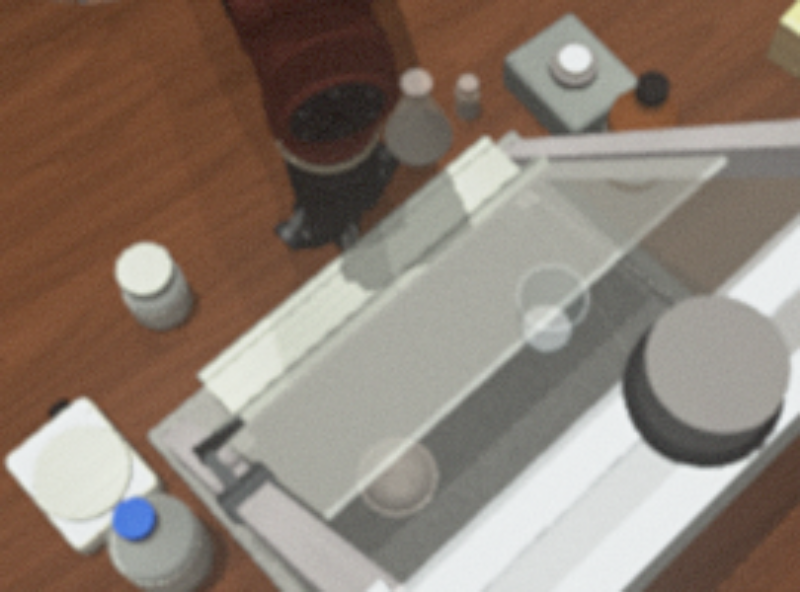

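The fingers stand just in front of the bar, lower than it, and clear of the flask and jar. I'll approach slowly and watch the force.

```bash
for i in 1; do python3 -m handwheel '[[[0.4,0,0,0,255],[0.4,0,0,0,255],[0.3,0,0,0,255]]]'; done
```

```text
time_s: 2.7
ee_pos: [526.7, -31.7, 60.7]
tool_rot: [-0.475, 0.525, -0.476, -0.522]
force: [0.1, 0.0, -0.5]
width: 0.001
```

```bash
python3 -m handwheel '[[[0.3,0,0,0,255],[0.3,0,0,0,255]]]'
```

```text
time_s: 2.9
ee_pos: [529.0, -31.7, 60.9]
tool_rot: [0.472, -0.523, 0.479, 0.524]
force: [-31.1, -1.6, 19.3]
width: -0.0
```

```bash
python3 -m handwheel '[[[0.3,0,0,0,255],[0.3,0,0,0,255]]]'
```

```text
time_s: 3.1
ee_pos: [528.3, -31.7, 61.1]
tool_rot: [0.469, -0.519, 0.483, 0.527]
force: [-21.3, -1.7, 14.2]
width: -0.003
```

The bar contact built up to 31 N because the bar's friction against the finger locks the slide when I push level. I'll back the force off first, then lift along the slide direction instead.

```bash
python3 -m handwheel '[[[-0.1,0,0.3,0,255]]]'; python3 -m handwheel '[[[0,0,0.3,0,255]]]'
```

```text
time_s: 3.2
ee_pos: [526.5, -31.7, 63.9]
tool_rot: [0.468, -0.518, 0.484, 0.528]
force: [0.1, -0.4, -1.2]
width: -0.003
time_s: 3.3
ee_pos: [526.6, -31.8, 67.1]
tool_rot: [0.468, -0.518, 0.484, 0.528]
force: [0.7, -0.7, -0.1]
width: 0.0
```

```bash
python3 -m handwheel '[[[0.1,0,0.3,0,255]]]'; python3 -m handwheel '[[[0.1,0,0.3,0,255]]]'
```

```text
time_s: 3.4
ee_pos: [527.9, -31.8, 70.4]
tool_rot: [0.468, -0.518, 0.483, 0.527]
force: [-0.1, 0.9, -0.1]
width: 0.001
time_s: 3.5
ee_pos: [528.9, -31.9, 73.5]
tool_rot: [0.468, -0.518, 0.484, 0.528]
force: [-1.8, -0.4, -1.5]
width: -0.003
```

```bash
python3 -m handwheel '[[[0.2,0,0.3,0,255]]]'; python3 -m handwheel '[[[0.2,0,0.3,0,255]]]';python3 -m handwheel '[[[0.2,0,0.3,0,255]]]'
```

```text
time_s: 3.6
ee_pos: [530.6, -31.8, 76.5]
tool_rot: [0.468, -0.518, 0.484, 0.528]
force: [-1.9, 0.1, -1.4]
width: 0.003
time_s: 3.7
ee_pos: [532.5, -31.7, 79.5]
tool_rot: [0.468, -0.518, 0.484, 0.528]
force: [-1.6, 1.3, -2.0]
width: 0.003
time_s: 3.8
ee_pos: [534.5, -31.6, 82.5]
tool_rot: [0.468, -0.517, 0.484, 0.528]
force: [-2.1, 0.1, -1.2]
width: -0.0
```

Now it lifts gently at ~2.5 N. Continuing along the slide.

```bash
python3 -m handwheel '[[[0.35,0.03,0.5,0,255],[0.35,0.03,0.5,0,255],[0.35,0.03,0.5,0,255],[0.35,0.03,0.5,0,255]]]'; python3 -m handwheel '[[[0.35,0.03,0.5,0,255],[0.35,0.03,0.5,0,255],[0.35,0.03,0.5,0,255],[0.35,0.03,0.5,0,255],[0.35,0.03,0.5,0,255],[0.35,0.03,0.5,0,255]]]'
python3 - <<'E'
from h import *
a=capture('wrist');cv2.imwrite('pics/w3.png',a)
a=capture('side');cv2.imwrite('pics/s3.png',cv2.resize(a[110:310,170:440],(800,592)))
E
```

```text
time_s: 4.2
ee_pos: [549.2, -30.2, 103.8]
tool_rot: [0.468, -0.517, 0.484, 0.529]
force: [-2.9, -0.1, -1.7]
width: -0.002
time_s: 4.8
ee_pos: [572.1, -28.0, 136.7]
tool_rot: [0.468, -0.517, 0.484, 0.529]
force: [-3.1, 0.4, -1.1]
width: 0.001
```

View pics/s3.png

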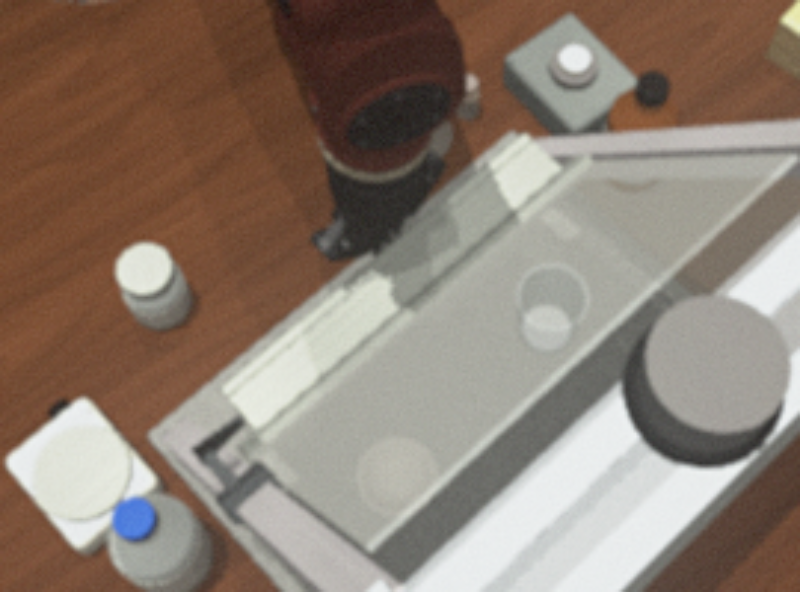

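View pics/w3.png

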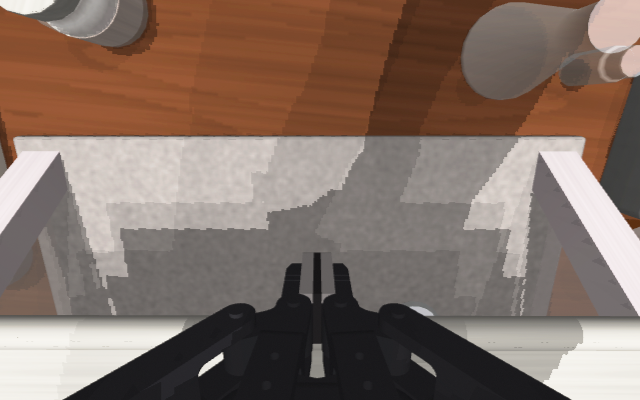

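Side view: the window is rising and its right end is at (228,388), still well short of the pointer. Wrist view: the bar is on the fingers and the glassware is untouched.

```bash
python3 -m handwheel '[[[0.35,0.03,0.5,0,255],[0.35,0.03,0.5,0,255],[0.35,0.03,0.5,0,255],[0.35,0.03,0.5,0,255],[0.35,0.03,0.5,0,255]]]'; python3 -m handwheel '[[[0.35,0.03,0.5,0,255],[0.35,0.03,0.5,0,255],[0.35,0.03,0.5,0,255],[0.35,0.03,0.5,0,255],[0,0,0,0,255]]]'
python3 - <<'E'
from h import *
a=capture('top');cv2.imwrite('pics/t4r.png',a);cv2.imwrite('pics/t4.png',cv2.resize(a[130:250,370:450],(533,600-0),interpolation=cv2.INTER_CUBIC) if 0 else cv2.resize(a[140:240,360:460],(600,600),interpolation=cv2.INTER_CUBIC))
a=capture('side');cv2.imwrite('pics/s4r.png',a);cv2.imwrite('pics/s4.png',cv2.resize(a[210:310,210:310],(600,600),interpolation=cv2.INTER_CUBIC))
E
```

```text
time_s: 5.4
ee_pos: [590.9, -26.4, 163.3]
tool_rot: [0.468, -0.517, 0.484, 0.529]
force: [-2.1, 0.5, -0.6]
width: -0.005
time_s: 5.9
ee_pos: [607.0, -25.0, 186.2]
tool_rot: [0.468, -0.517, 0.484, 0.528]
force: [-1.5, 0.9, 2.6]
width: -0.001
```

View pics/s4.png

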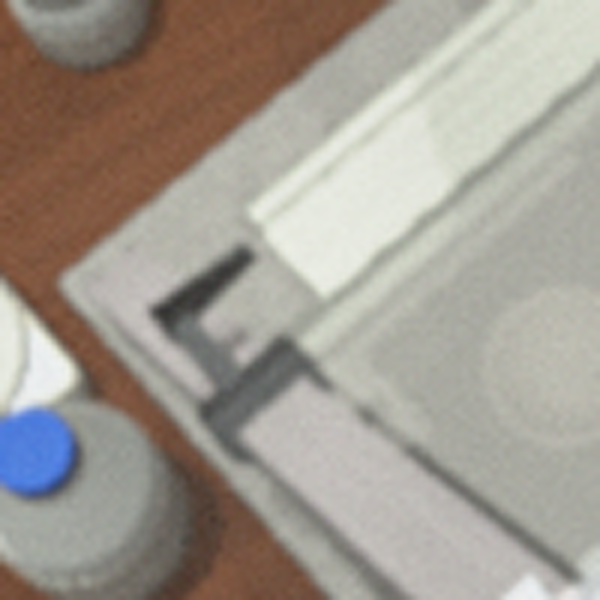

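View pics/t4.png

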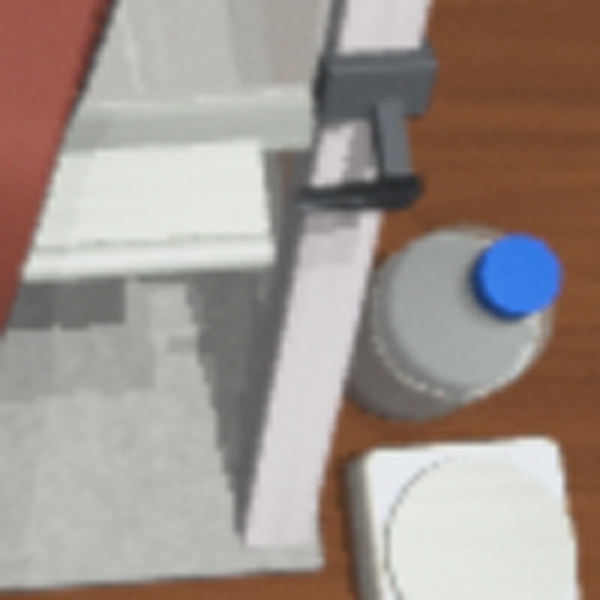

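Side zoom: the tip is at ~(250,254) and the bar's right end centre at ~(259,222). Top zoom: the tip is at ~(302,195) and the bar end at ~(271,253), so it is still below the mark.

Run:
```python
from h import *
np.set_printoptions(precision=1,suppress=True)
T,S=P('top'),P('side')
t=lambda a,b:np.array([360+a/6,140+b/6]); s=lambda a,b:np.array([210+a/6,210+b/6])
b,r=tri([(T,t(271,253)),(S,s(259,222))]);p,r2=tri([(T,t(302,195)),(S,s(250,254))])
print(b,r,p,r2); d=p-b; hx=np.array([.9958,.092,0]);hy=np.array([-.092,.9958,0]); print(d@hx,d@hy,d[2])
# predicted: move bar end along slide by m; compare pixel to tip (tip is 8mm farther along -y)
for m in (0,.02,.03,.035,.04,.045,.05):
    q=b+1000*m*(.574*hx+np.array([0,0,.819]))-8*hy
    print(m,proj(T,q)*1-t(302,195),proj(S,q)-s(250,254))
```

```text
[ 643.4 -203.   206.8] [array([-1.3, -0.7]), array([-1.2,  0.1])] [ 659.5 -212.   227.4] [array([-0.3, -0.2]), array([-0.3,  0. ])]
15.181682136861598 -10.438650167739521 20.586122252896644
0 [-3.   8.7] [-2.5 -2.8]
0.02 [-1.7  2. ] [-0.2 -1.3]
0.03 [-1.  -1.4] [ 1.  -0.6]
0.035 [-0.7 -3.2] [ 1.5 -0.2]
0.04 [-0.4 -4.9] [2.1 0.2]
0.045 [-0.  -6.7] [2.7 0.6]
0.05 [ 0.3 -8.5] [3.4 1. ]
```

```bash
python3 -m handwheel '[[[0.28,0.03,0.4,0,255],[0.28,0.03,0.4,0,255],[0.28,0.03,0.4,0,255],[0.2,0.02,0.3,0,255],[0,0,0,0,255]]]'
python3 - <<'E'
from h import *
a=capture('top');cv2.imwrite('pics/t5.png',cv2.resize(a[140:240,360:460],(600,600),interpolation=cv2.INTER_CUBIC))
a=capture('side');cv2.imwrite('pics/s5.png',cv2.resize(a[210:310,210:310],(600,600),interpolation=cv2.INTER_CUBIC))
E
```

```text
time_s: 6.5
ee_pos: [617.3, -24.2, 201.1]
tool_rot: [0.468, -0.517, 0.484, 0.529]
force: [-2.6, 1.1, 0.7]
width: 0.004
```

View pics/s5.png

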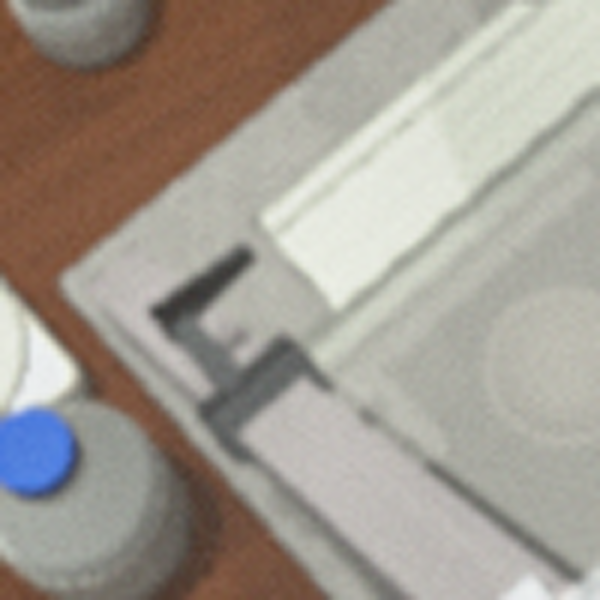

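View pics/t5.png

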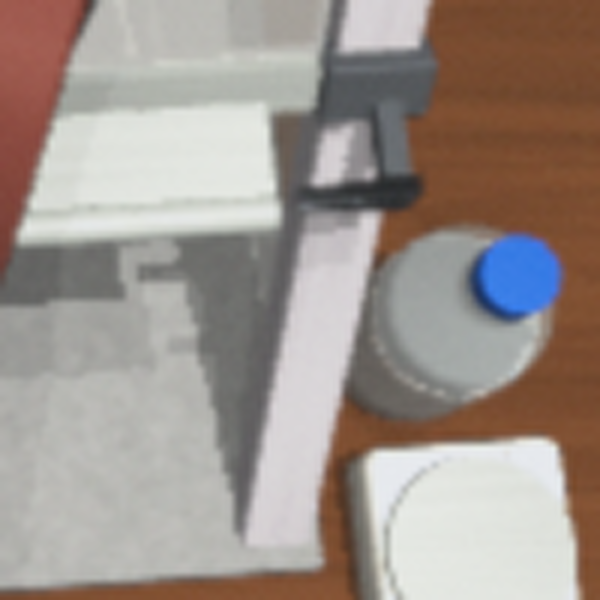

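Side zoom: the bar end is at ~(271,232) against the tip at (250,254). Top zoom: the bar end is at ~(277,216) against the tip at (302,195), so about 7–8 mm of height remains. I'll add 5 mm, then back off and look closely with the wrist camera.

```bash
python3 -m handwheel '[[[0.18,0.02,0.25,0,255],[0.18,0.02,0.25,0,255],[0,0,0,0,255]]]'; python3 -m handwheel '[[[-1,0,0,0,255],[-3,-2,1,0,255],[-3,-3,2,0,255],[-1,-4,2,0,255],[0,-4,2,0,255],[0,-4,1,0,255],[0,0,0,0,255]]]'
python3 - <<'E'
from h import *
a=capture('wrist');cv2.imwrite('pics/w6.png',a)
E
```

```text
time_s: 6.9
ee_pos: [620.8, -23.9, 206.0]
tool_rot: [0.468, -0.517, 0.484, 0.529]
force: [-1.6, -0.6, 0.2]
width: 0.002
time_s: 7.6
ee_pos: [539.6, -198.6, 290.5]
tool_rot: [0.468, -0.521, 0.482, 0.527]
force: [0.4, -0.0, -0.5]
width: 0.001
```

View pics/w6.png

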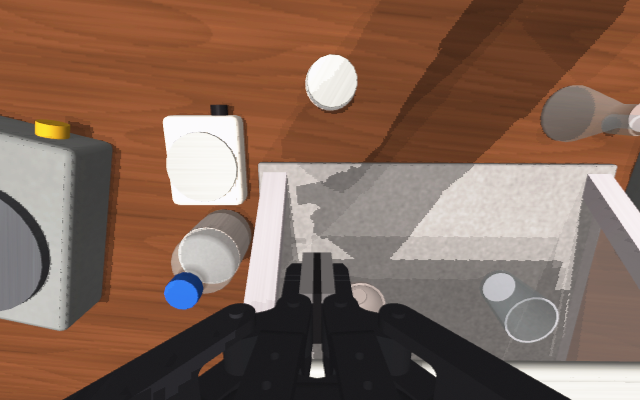

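The wrist view shows the gripper covering the pointer. I'll raise it and shift it so the pointer falls in the open left part of the picture.

```bash
python3 -m handwheel '[[[0,3,3,0,255],[2,4,1,0,255],[3,3,1,0,255],[2,1,0,0,255],[0,0,0,0,255]]]'
python3 - <<'E'
from h import *
st=sensors.read_state();np.save('w7P.npy',P('wrist',st))
a=capture('wrist');cv2.imwrite('pics/w7.png',a)
a=capture('top');cv2.imwrite('pics/t7.png',cv2.resize(a[140:240,360:460],(600,600),interpolation=cv2.INTER_CUBIC))
E
```

```text
time_s: 8.15
ee_pos: [611.9, -78.8, 341.9]
tool_rot: [0.469, -0.521, 0.481, 0.527]
force: [1.6, -1.8, -0.5]
width: -0.001
```

View pics/w7.png

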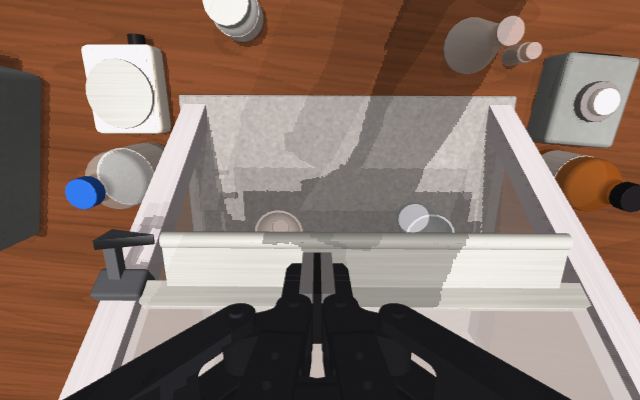

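View pics/t7.png

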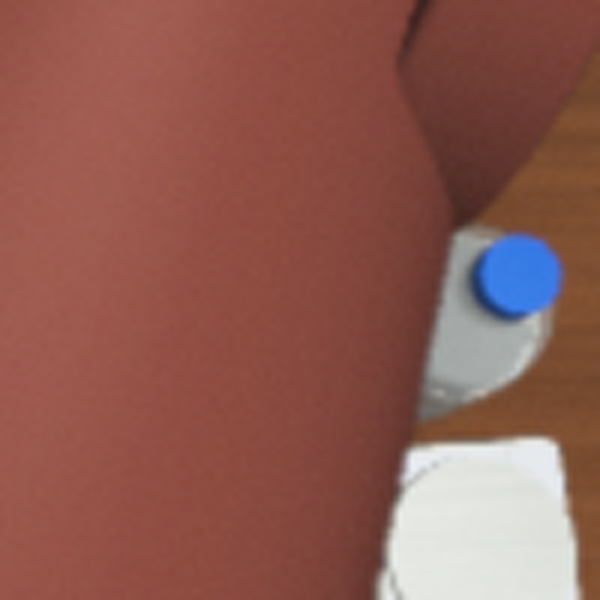

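Excellent view: the tip is at ~(154,239) beside the bar end at ~(161,240). I'll zoom in on it.

Run:
```python
from h import *
a=cv2.imread('pics/w7.png');cv2.imwrite('pics/w7z.png',cv2.resize(a[215:275,85:205],(800,400),interpolation=cv2.INTER_NEAREST))
```

```text
(no output)
```

View pics/w7z.png

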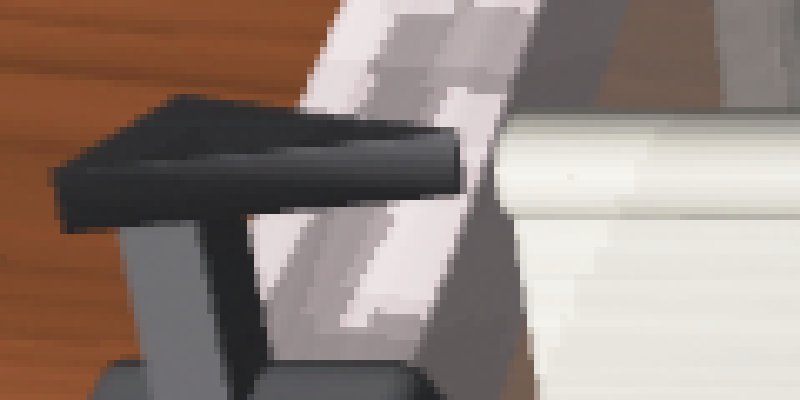

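The tip centre is at row ~239.0 and the bar axis at row ~239.8, so they nearly coincide in this view. I need a second wrist view to separate height from depth.

```bash
python3 -m handwheel '[[[-3,0,-2,0,255],[-4,0,-3,0,255],[0,0,0,0,255]]]'
python3 - <<'E'
from h import *
st=sensors.read_state();np.save('w8P.npy',P('wrist',st));print(st['ee_pos'])
a=capture('wrist');cv2.imwrite('pics/w8.png',a)
E
```

```text
time_s: 8.55
ee_pos: [538.1, -79.8, 286.7]
tool_rot: [0.468, -0.517, 0.483, 0.53]
force: [0.4, -0.5, -0.4]
width: 0.004
[538.13856731 -79.8304904  286.72642303]
```

View pics/w8.png

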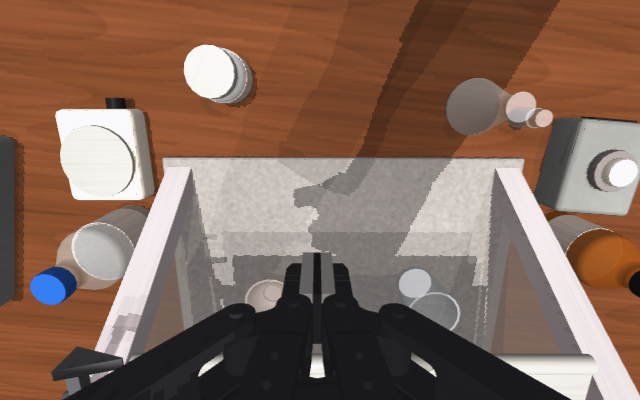

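The linkage hides the tip, so I'll go forward and left a little.

```bash
python3 -m handwheel '[[[3.2,2,-1,0,255],[0,0,0,0,255]]]'
python3 - <<'E'
from h import *
st=sensors.read_state();np.save('w8P.npy',P('wrist',st));print(st['ee_pos'])
a=capture('wrist');cv2.imwrite('pics/w9.png',a);cv2.imwrite('pics/w9z.png',cv2.resize(a[280:380,20:180],(800,500),interpolation=cv2.INTER_NEAREST))
E
```

```text
time_s: 8.8
ee_pos: [574.5, -62.2, 283.2]
tool_rot: [0.47, -0.52, 0.482, 0.525]
force: [-1.2, -1.3, -0.2]
width: -0.0
[574.51846629 -62.19608789 283.15316832]
```

View pics/w9z.png

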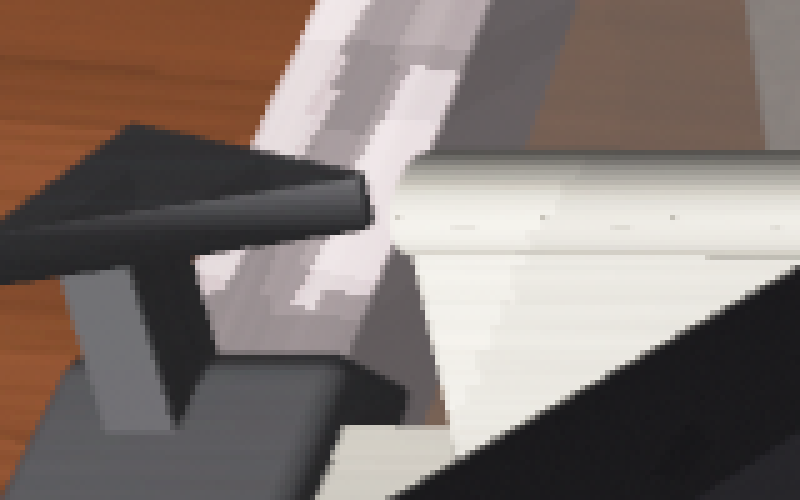

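Second view, zoomed: the tip end spans rows 170–228 (centre 199) and the bar spans rows 150–252 (centre 201). They are level from this direction too.

Run:
```python
from h import *
np.set_printoptions(precision=2,suppress=True)
A,B=np.load('w7P.npy'),np.load('w8P.npy')
p,r=tri([(A,(154,239.)),(B,(93.8,319.8))]);b,r2=tri([(A,(159.5,239.75)),(B,(99,320.2))])
print(p,r,b,r2)
hx=np.array([.9958,.092,0]);hy=np.array([-.092,.9958,0]);s=.574*hx+[0,0,.819]
print((b-p)@hx,(b-p)@hy,b[2]-p[2])
for m in (-8,-4,0,4,8):
    q=p+8*hy+m*s; print(m*.819, proj(A,q),proj(B,q))
```

```text
[ 657.9  -210.9   228.94] [array([0.1, 0. ]), array([-0.1, -0. ])] [ 657.34 -206.2   230.  ] [array([-0.4, -0.3]), array([0.5, 0.4])]
-0.1294607362041273 4.732372310622371 1.0611953800655556
-6.552 [166.34 231.11] [109.56 308.61]
-3.276 [164.98 235.08] [107.36 314.15]
0.0 [163.6  239.12] [105.12 319.8 ]
3.276 [162.2  243.22] [102.83 325.58]
6.552 [160.77 247.41] [100.49 331.49]
```

The bar's axis is within about 1 mm of the tip's height and at rest. Next, the button: I'll move over it, staying in front of the posts.

```bash
python3 -m handwheel '[[[-3,2,0,0,255],[-2,4,0,0,255],[-1,4.5,-1,0,255],[-1,4.5,-1,0,255],[0,4.5,-2,0,255],[0,4.5,-2,0,255],[0,3.5,-2,0,255],[0,0,0,0,255]]]'
python3 - <<'E'
from h import *
A,B=np.load('w7P.npy'),np.load('w8P.npy')
for z in (55,60,65): print(z,onz(A,(603,101),z),onz(P('top'),(180+88/2.8,130+319/2.8),z))
st=sensors.read_state();np.save('w10P.npy',P('wrist',st))
cv2.imwrite('pics/w10.png',capture('wrist'))
a=capture('side');cv2.imwrite('pics/s10.png',cv2.resize(a[100:310,170:450],(800,600)))
E
```

```text
time_s: 9.65
ee_pos: [508.0, 214.5, 219.3]
tool_rot: [-0.479, 0.526, -0.478, -0.514]
force: [0.4, -0.5, -0.5]
width: 0.002
55 [499.15843912 263.59899257] [500.28757894 258.51939761]
60 [499.58709233 259.56092787] [499.99987433 257.21310648]
65 [500.01574554 255.52286316] [499.71216972 255.90681536]
```

View pics/w10.png

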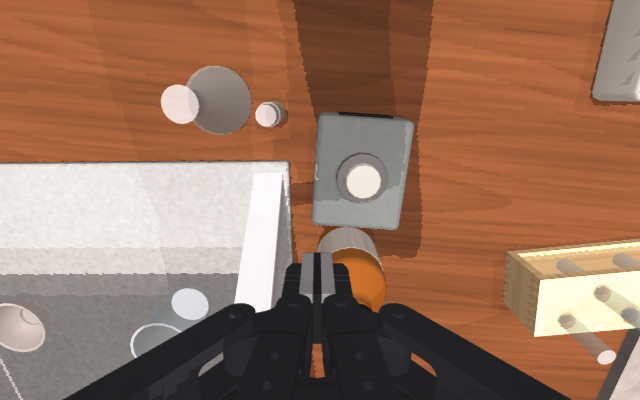

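View pics/s10.png

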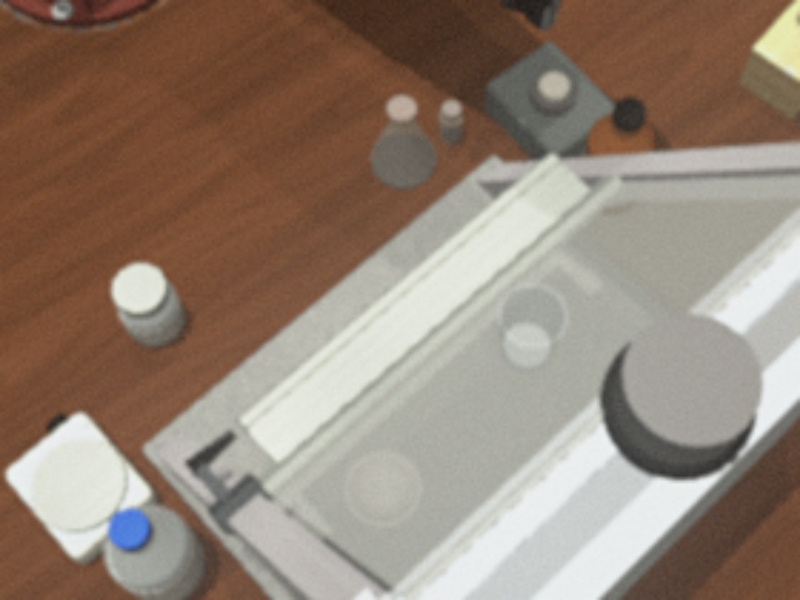

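The wrist view shows the button at (363,181). The side view shows the window holding level with the pointer and all the glassware in place.

```bash
python3 -c "
from h import *
W=np.load('w10P.npy')
for z in (55,60,65,70): print(z,onz(W,(363,181),z))"
python3 -m handwheel '[[[-0.8,2,-3,0,255],[-0.3,1.9,-4,0,255],[0,0,-3,0,255],[0,0,-2,0,255],[0,0,0,0,255]]]'
```

```text
55 [503.91037799 256.8221803 ]
60 [502.66833356 256.06223911]
65 [501.42628912 255.30229792]
70 [500.18424469 254.54235672]
time_s: 10.25
ee_pos: [506.5, 245.5, 109.6]
tool_rot: [-0.487, 0.529, -0.476, -0.506]
force: [0.5, 0.6, 0.5]
width: -0.001
```

```bash
python3 -m handwheel '[[[-0.6,1,-1.5,0,255],[0,0,-1,0,255],[0,0,-0.5,0,255],[0,0,0,0,255]]]'
python3 -m handwheel '[[[0,0,-0.4,0,255],[0,0,-0.4,0,255]]]'
```

```text
time_s: 10.65
ee_pos: [504.2, 254.5, 83.3]
tool_rot: [-0.49, 0.53, -0.475, -0.504]
force: [-0.2, 0.3, 0.1]
width: 0.003
time_s: 10.85
ee_pos: [505.3, 254.7, 76.5]
tool_rot: [-0.491, 0.53, -0.474, -0.503]
force: [-0.7, 0.1, -0.0]
width: 0.003
```

```bash
python3 -m handwheel '[[[-0.2,0,-0.4,0,255],[-0.1,0,-0.3,0,255]]]'
python3 -m handwheel '[[[0,0,-0.3,0,255]]]'; python3 -m handwheel '[[[0,0,-0.2,0,255]]]'
```

```text
time_s: 11.05
ee_pos: [502.9, 254.7, 69.5]
tool_rot: [-0.491, 0.53, -0.474, -0.503]
force: [1.0, -0.3, 2.3]
width: -0.005
time_s: 11.15
ee_pos: [503.0, 254.7, 66.6]
tool_rot: [-0.491, 0.53, -0.473, -0.503]
force: [-0.4, -0.8, 4.6]
width: -0.004
time_s: 11.25
ee_pos: [503.2, 254.8, 65.8]
tool_rot: [-0.492, 0.531, -0.473, -0.503]
force: [-9.6, -2.5, 23.5]
width: -0.002
```

The button is at its stop: 4.6 N at 66.6 mm, then the force rises sharply. I'll hold briefly, then release and retreat.

```bash
python3 -m handwheel '[[[0,0,-0.05,0,255]]]'; python3 -m handwheel '[[[0,0,1,0,255],[0,0,3,0,255],[-0.5,1,4,0,255],[-0.5,1,4,0,255],[-1,4,3,0,255],[-2,4,0,0,255],[-2,4,0,0,255],[0,0,0,0,255]]]'
python3 - <<'E'
from h import *
a=capture('side');cv2.imwrite('pics/s11.png',cv2.resize(a[100:310,170:450],(800,600)))
a=capture('top');cv2.imwrite('pics/t11.png',cv2.resize(a[130:290,180:465],(798,448),interpolation=cv2.INTER_CUBIC))
E
```

```text
time_s: 11.35
ee_pos: [503.1, 254.7, 66.3]
tool_rot: [-0.492, 0.531, -0.473, -0.503]
force: [-3.7, -2.4, 7.0]
width: -0.0
time_s: 12.15
ee_pos: [439.4, 397.2, 224.0]
tool_rot: [-0.493, 0.529, -0.474, -0.502]
force: [-0.1, -0.3, -0.1]
width: -0.003
```

View pics/s11.png

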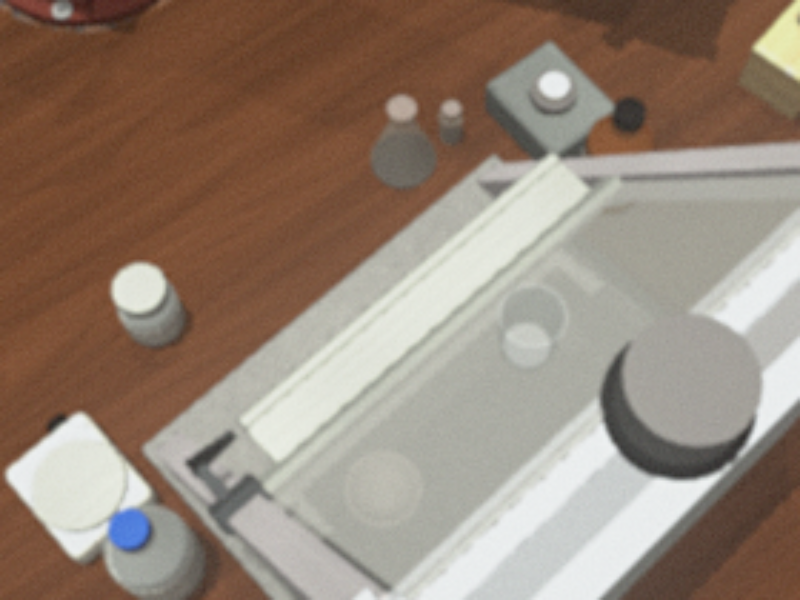

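View pics/t11.png

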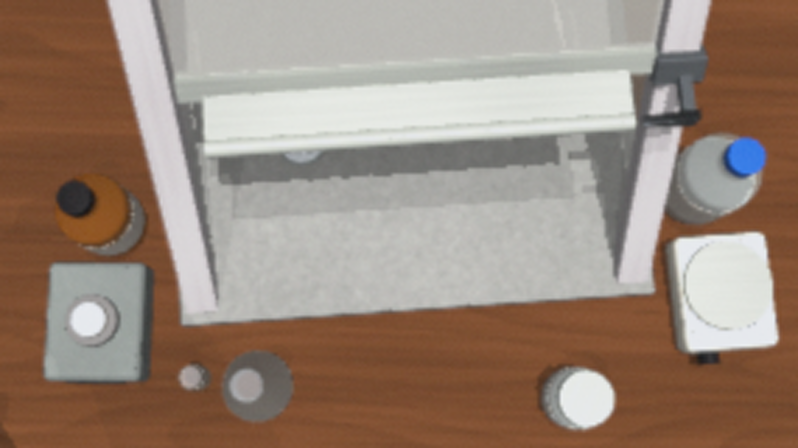

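The bar's right end, top zoom ~(635,123), meets the pointer tip at (648,121). All the glassware is where it was, the button is released and the robot is clear. Handing in.

```bash
python3 -c "
from bench import finish_job; print(finish_job())"
```

```text
the job is handed in; nothing more can be done
None
```

The window is up at the pointer mark, the airflow button was pressed and released, and I handed the job in at about 12 s. One force reading early on may have broken the 30 N limit on the hood. No verdict was reported.

- **How I lifted it:** The tool can only point down, so I did not push from underneath. I pressed the shut fingers lightly on the front of the lip bar and lifted along the slide direction, at about 2–4 N.
- **Window height:** Two close wrist views put the bar's axis 0.5–1 mm above the pointer tip. The side and top views taken at the end, after the button press, show it still level there.
- **Button:** It was pressed to its stop, with the fingers going down about 5 mm after first contact. The force peaked at about 25 N there. The last pictures show it released with the robot clear.
- **Bystanders and pointer:** The glassware and the pointer look unmoved in the final pictures.
- **Possible failure:** On the first level push, friction locked the bar. The wrist read (-31, -2, 19) N for a moment, about 36 N in total, before I backed off. That reading is from the wrist, so I cannot tell whether the contact force itself passed 30 N.

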